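# Show the class which pot gets which glaze

## Robot

A 6-joint arm with a two-finger parallel gripper is mounted at the origin on the work surface. World frame = base frame: x ahead of the robot, y to its left, z up, the work surface at z = 0. Lengths are in m, angles in rad, forces in N, time in s.
With the tool pointing down it reaches from about 0.375 to 0.9 m from the base axis. Payload 3.1 kg.
Tool frame: the origin (TCP) lies between the finger pads, 19 mm behind the fingertips; this is the grasp point; z points along the fingers, y is the line along which they close (so a half turn about z gives the same grasp; the last joint's range is limited). The gripper opens to 87 mm and grips with 3 to 60 N. Pads are 19 mm wide; open, the fingers measure 117 mm over their backs; the gripper's body (75 mm by 190 mm) begins 51 mm behind the grasp point.
Start: joints at [-1.304, 0.527, 1.433, -0, 1.181, -0.178], TCP at [0.27, -0.564, 0.241] pointing down, gripper open.
Joint ranges: [-3.08, 3.08], [-0.75, 2.2], [0.22, 2.44], [-1.43, 4.57], [0, 2.65], [-2.85, 2.85]. Speed limits (rad/s): [2.79, 2.79, 3.14, 3.14, 3.14, 3.14].

## Interface

Orientations are given as a unit quaternion [x, y, z, w].
In Python, from rig import get_obs, camera, hand_in, cut_out gives the robot as it stands.
- The arm moves only by the tool step_arm, never from a script. Its argument "rows" is a list of rows, each a list of 6 numbers: the shift along the world's x, y, z in m, then the turn, a rotation vector about the world's x, y, z in degrees. A call has 1 to 12 rows; each row shifts and turns the commanded pose from where the row before left it; what a row does not reach is not made up. A row lasts 1/8 s, in which the tool goes at most 62.5 mm and 10.7 degrees, less where a joint would pass 70% of its speed; a pose out of reach is approached as far as the arm can. A call is refused whole if a number of a shift passes 0.0625 or a number of a turn 10.7, either way. A call with a gripper value outside its range is refused whole. "jaw" is the finger opening in m, from 0 to 0.087, set as the call begins (left out, the last holds). The fingers move at their own pace and stop on an object; "squeeze" is the grip in N (left out, the last holds). Time passes only in rows, so rows that do not move let the fingers close. It gives the time, the measured TCP pose, the force, the opening and the grip force at its end, in the units of the state.
- get_obs(): the state, without advancing time (a new reading comes with each control period).
- camera(name): name is "scene" or "top"; returns a dict with "pixels" (400x640x3 uint8, blue, green, red), "depth" (400x640 float32, m along the optical axis (not along the pixel's ray), 0 where there is no reading), "fov_y" (degrees; the focal length in pixels is half the picture's height over the tangent of half this angle, whatever the lens; pixels are square), "cx", "cy" (the principal point, pixels), "extrinsics" (4x4, takes a point from camera to world coordinates). Camera axes: x right, y up, looking along -z (the intrinsics and any distortion apply to the point x, -y, -z); pixel columns grow to the right and rows downward; lengths in m; the calibration is good to about 2 mm. A picture is of the moment at which its call begins.
- hand_in(): hands the job in; it is judged then, once.
Trained networks look in the newest picture that a camera, given by its name, has taken for a name from the list of things; names that differ only in an ending like _2 or _b are one class to them, and where a whole thing is asked for, a point or a joint stands for the part that bears it (a point fixed in the world has none). Each returns a list of dicts, best first, with "confidence" (0 to 1); they miss things now and then, are a little off and sometimes report something else, mostly with a low value. They report only what shows in the picture. A call takes as long as a camera call. They do not tell look-alikes from the thing itself.
- cut_out(label, camera): "region" (400x640 bool, what is visible of it) and "extent" ([centre column, centre row, width, height] in pixels, round what is visible of it).
The state is a dict: "time": time; "q": joint angles; "joint_velocities": joint speeds; "joint_torque": joint torques, N m; "position": TCP position; "tool_rot": TCP orientation; "ft_force": force on the tool from outside, world axes, zero at the start; "moment": the same for the moment, N m; "grip_width": finger opening in m; "grip_force": force on a finger pad.
Only numpy, scipy, OpenCV 4.12 (cv2) and the standard library are available. Lean on these libraries where they do the work, as an engineer would, in place of code of your own. Each camera call takes 0.05 s, during which the arm holds its last target. There are 200 camera calls.

## Task

Show the pottery class which glaze goes on which pot. Ring the desk bell by pressing its red plunger right down and let it come up again, then point straight down at the top of the grey clay pot with the loop handle for two seconds, fingertips two or three centimetres above the loop, and then point the same way at the cap of the blue glaze jar and finish while still pointing there. Touch none of the pots and jars, and stay well above the other pots and jars on the way so that you do not point at a wrong one.

Things in the scene. Friction and masses are not known exactly. Their poses are not given: they have to be found in the camera images.
- plunger (a joint): travel of the desk bell's red plunger: 0 = up, grows as it is pressed down, about 0.006 m fully down; a spring of about 5 N at the bottom brings it back up
- plunger_top (a point): centre of the top face of the red plunger (26 mm diameter) in a black collar on the desk bell, a steel dome on a 92 mm black foot that is fixed to the table. It is pressed straight down. The point moves with the plunger.
- loop_pot: grey unfired round pot, 110 mm diameter, closed on top with an upright clay loop handle (50 mm wide, bar 10 mm thick); loose on the table. Origin: centre of its underside, z axis up; the top of the loop is 125 mm above the origin, on the axis.
- clay_cylinder: plain grey clay cylinder, 72 mm diameter, 95 mm tall, loose. Origin: centre of its underside.
- clay_bowl: open cream clay bowl, 124 mm across the rim, 60 mm tall, loose. Origin: centre of its underside.
- jar_blue: closed white glaze jar, 54 mm diameter, 85 mm tall in all, with a blue screw cap and blue label; stands upright on the ware board, one of a row of four. Origin: centre of its underside, z axis up, so its cap's top centre is 85 mm above the origin.
- jar_green: closed white glaze jar, 54 mm diameter, 85 mm tall in all, with a green screw cap and green label; stands upright on the ware board, one of a row of four. Origin: centre of its underside, z axis up, so its cap's top centre is 85 mm above the origin.
- jar_red: closed white glaze jar, 54 mm diameter, 85 mm tall in all, with a red screw cap and red label; stands upright on the ware board, one of a row of four. Origin: centre of its underside, z axis up, so its cap's top centre is 85 mm above the origin.
- jar_yellow: closed white glaze jar, 54 mm diameter, 85 mm tall in all, with a yellow screw cap and yellow label; stands upright on the ware board, one of a row of four. Origin: centre of its underside, z axis up, so its cap's top centre is 85 mm above the origin.
- ware_board: plywood board 110 x 360 x 15 mm (x, y, z) fixed to the table, on which the four jars stand in a row along its y axis, 85 mm apart. Origin: centre of its underside.
Mind the look-alikes: they are no part of the job. Leave any pink look-alike of the part that bears plunger alone.

How it is judged:
By the outcome, as a careful person would: the job done as asked, in the order asked, and still so for the second after the job is handed in, with the robot touching nothing.
It also fails if it takes over 53 s, if anything falls off the work surface, if the arm or the gripper's body presses on something with over 40 N, if the wrist force passes 120 N, or if a joint passes its speed limit or range.

## Working session

There is one attempt and no reset: what is moved stays moved. The work goes in short steps, Python scripts to look and compute and a tool call to move; the robot and the scene stay as the last step left them, time stands still between calls to the robot, and variables do not carry over. Pictures are saved under pics/ and viewed, at most 10 in all, crops included, and the job is handed in when it is done.

Besides the shell and the picture viewer there is one more tool, called after ">>>" by a JSON object that holds its "api" and its "payload". step_arm: Moves the arm, as the interface text tells. Its arguments: {"type":"object","properties":{"rows":{"type":"array"},"jaw":{"type":"number"},"squeeze":{"type":"number"}},"required":["rows"]}

```bash
mkdir -p pics
cat > h.py <<'E'
import numpy as np,cv2
from rig import get_obs,camera,hand_in,cut_out
def pts(c):
    f=200/np.tan(np.radians(c["fov_y"])/2)
    d=c["depth"]; v,u=np.mgrid[:400,:640]
    P=np.stack([(u-c["cx"])/f*d,-(v-c["cy"])/f*d,-d,np.ones_like(d)],-1)
    W=(P@np.array(c["extrinsics"]).T)[...,:3]; W[d==0]=np.nan
    return W
E
python3 - <<'E'
from h import *
for n in("top","scene"):
    c=camera(n); cv2.imwrite(f"pics/{n}0.png",c["pixels"]); W=pts(c)
    print(n,[k for k in c],np.round(c["extrinsics"],3).tolist())
    for l in("plunger_top","loop_pot","clay_cylinder","clay_bowl","jar_blue","jar_green","jar_red","jar_yellow","ware_board"):
        for r in cut_out(l,n)[:3]:
            p=W[r["region"]]; p=p[~np.isnan(p[:,0])]
            if len(p)==0: print(l,"none");continue
            zt=np.percentile(p[:,2],98); t=p[p[:,2]>zt-.006]
            print(l,round(r["confidence"],2),np.round(r["extent"]),"ztop",zt.round(3),"topmean",t.mean(0).round(3),"mid",((t.max(0)+t.min(0))/2).round(3),len(t))
print(get_obs())
E
```

```text
top ['pixels', 'depth', 'fov_y', 'cx', 'cy', 'extrinsics'] [[0.025, 0.982, -0.185, 0.224], [-1.0, 0.024, -0.01, -0.047], [-0.006, 0.185, 0.983, 1.429], [0.0, 0.0, 0.0, 1.0]]
plunger_top 0.5 [323. 232.  11.   9.] ztop 0.064 topmean [ 0.358 -0.034  0.06 ] mid [ 0.358 -0.034  0.062] 26
loop_pot 0.75 [203. 195.  41.  37.] ztop 0.121 topmean [0.461 0.298 0.122] mid [0.462 0.299 0.122] 39
clay_cylinder 0.93 [262. 137.  25.  35.] ztop 0.101 topmean [0.631 0.145 0.097] mid [0.632 0.144 0.099] 282
clay_bowl 0.93 [202. 149.  43.  43.] ztop 0.063 topmean [0.6   0.327 0.061] mid [0.596 0.325 0.063] 229
jar_blue 0.94 [444. 172.  25.  20.] ztop 0.106 topmean [ 0.548 -0.375  0.102] mid [ 0.547 -0.374  0.104] 141
jar_green 0.81 [384. 178.  20.  26.] ztop 0.105 topmean [ 0.522 -0.205  0.102] mid [ 0.522 -0.206  0.103] 153
jar_yellow 0.75 [419. 178.  22.  22.] ztop 0.105 topmean [ 0.525 -0.294  0.102] mid [ 0.526 -0.293  0.103] 159
ware_board 0.92 [400. 182. 126.  47.] ztop 0.022 topmean [ 0.51  -0.244  0.018] mid [ 0.52  -0.249  0.042] 1345
scene ['pixels', 'depth', 'fov_y', 'cx', 'cy', 'extrinsics']
[... 1005 characters left out ...]
[-1.30348482e+00,  5.27400188e-01,  1.43268420e+00, -6.78848447e-07,
        1.18138986e+00, -1.78488460e-01]), 'joint_velocities': array([-7.70573388e-04,  4.22756360e-04,  1.28602529e-03,  3.35788394e-05,
       -1.82122689e-03, -5.02655138e-04]), 'joint_torque': array([-7.12186738e-04, -4.40020001e+01, -1.76989907e+01,  6.33002236e-02,
        5.03688294e-02, -7.55553145e-06]), 'position': array([ 0.26951813, -0.56389261,  0.24131483]), 'tool_rot': array([9.75260454e-01, 2.21058912e-01, 2.31462193e-06, 5.91563585e-05]), 'ft_force': array([-0.06443687,  0.72759833, -0.305402  ]), 'moment': array([ 0.01654101, -0.00125528,  0.05488915]), 'grip_force': 0.0, 'grip_width': 0.08742877241385853}
```

Run:
```python
import cv2
a=cv2.imread("pics/top0.png")[90:290,150:500];b=cv2.imread("pics/scene0.png")[120:320,130:530]
cv2.imwrite("pics/a.png",cv2.resize(a,(788,450)));cv2.imwrite("pics/b.png",cv2.resize(b,(800,400)))
```

```text
(no output)
```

View pics/a.png

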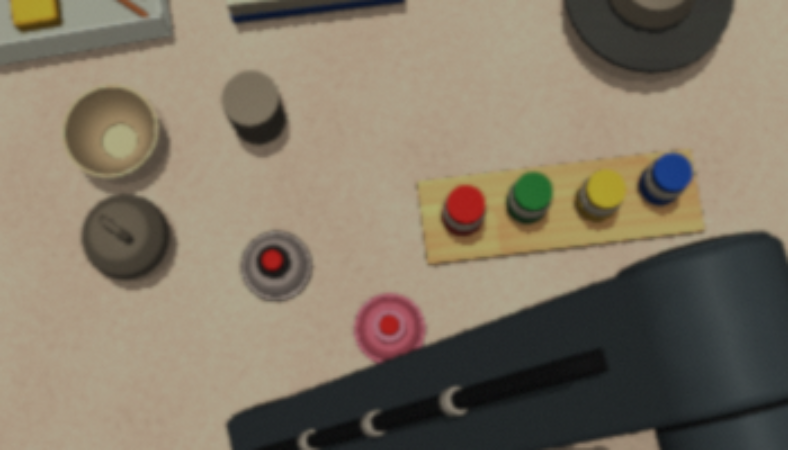

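View pics/b.png

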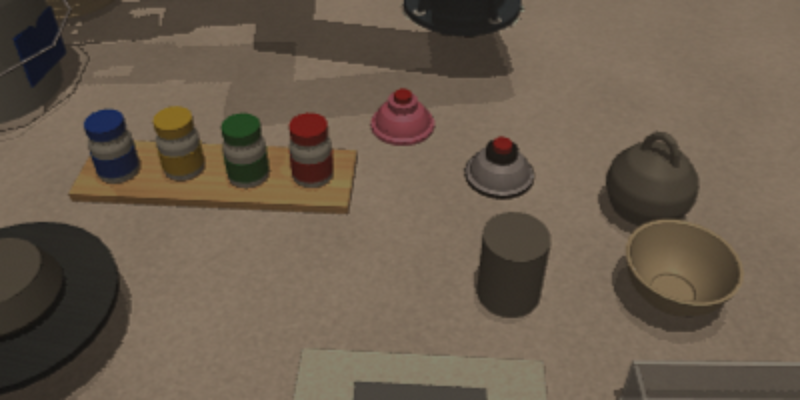

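The top view shows the steel bell's plunger at about (270,205), the pink look-alike at (323,232), the loop pot at (203,195) and the blue jar at (446,170). The network picked the pink bell in the top view, so I'll measure the steel one by colour.

Run:
```python
from h import *
for n,(u,v),lp in(("top",(270,205),(203,195)),("scene",(381,192),(459,196))):
    c=camera(n);W=pts(c);p=c["pixels"].astype(int)
    m=np.zeros((400,640),bool);m[v-9:v+10,u-9:u+10]=1
    m&=(p[...,2]>p[...,1]*2)&(p[...,2]>80)
    q=W[m];q=q[~np.isnan(q[:,0])];zt=np.percentile(q[:,2],60)
    t=q[q[:,2]>zt-.004]
    print(n,"plunger",len(q),np.percentile(q[:,2],[5,50,95]).round(4),t.mean(0).round(4),((t.max(0)+t.min(0))/2).round(4),np.ptp(t,0).round(3))
    u,v=lp;s=W[v-28:v+29,u-28:u+29].reshape(-1,3);s=s[(np.hypot(s[:,0]-.46,s[:,1]-.3)<.075)&(s[:,2]>.02)]
    t=s[s[:,2]>.112]; print("loop",len(t),t.mean(0).round(4),np.percentile(t,98,0).round(4),t.min(0).round(4))
    # sphere fit on the body
    b=s[(s[:,2]<.085)]; A=np.c_[2*b,np.ones(len(b))];x=np.linalg.lstsq(A,(b**2).sum(1),rcond=None)[0];print("sphere",x[:3].round(4),np.sqrt(x[3]+x[:3]@x[:3]).round(4))
    for r in cut_out("loop_pot",n)[:2]: print(r["confidence"],r["extent"])
```

```text
top plunger 69 [0.0459 0.0562 0.0618] [0.4357 0.1133 0.0577] [0.4352 0.1123 0.0589] [0.023 0.023 0.011]
loop 48 [0.4608 0.2972 0.1206] [0.4729 0.3123 0.1278] [0.4489 0.2843 0.1134]
sphere [0.4624 0.2996 0.0422] 0.054
0.93 [205.8, 194.0, 40.1, 39.4]
0.73 [200.8, 148.2, 42.5, 45.6]
scene plunger 46 [0.0552 0.0571 0.059 ] [0.4384 0.1133 0.0572] [0.4379 0.1131 0.0575] [0.022 0.021 0.006]
loop 66 [0.4662 0.3    0.1193] [0.4752 0.3131 0.1258] [0.4541 0.2849 0.1121]
sphere [0.4633 0.3001 0.0429] 0.0536
0.89 [457.4, 208.6, 45.3, 43.1]
```

>>> {"api": "step_arm", "payload": {"rows": [[0.01,0.02,0.02,0,0,0],[0.01,0.04,0.02,0,0,0],[0.01,0.045,0,0,0,0],[0.01,0.045,0,0,0,0],[0.01,0.045,0,0,0,0],[0.01,0.045,0,0,0,0],[0.01,0.045,0,0,0,0],[0.01,0.045,0,0,0,0],[0.01,0.045,0,0,0,0],[0.01,0.045,0,0,0,0],[0.01,0.045,0,0,0,0],[0.01,0.045,0,0,0,0]], "jaw": 0, "squeeze": 10}}

```text
time: 2.7
position: [0.3898, -0.0525, 0.2816]
tool_rot: [0.975, 0.221, 0.0, 0.0]
ft_force: [1.0, 0.1, 0.1]
grip_width: 0.0007
grip_force: 0.0
```

>>> {"api": "step_arm", "payload": {"rows": [[0.01,0.04,0,0,0,0],[0.01,0.04,0,0,0,0],[0.01,0.04,0,0,0,0],[0.01,0.03,-0.02,0,0,0],[0.007,0.017,-0.03,0,0,0],[0,0,-0.03,0,0,0],[0,0,-0.02,0,0,0],[0,0,0,0,0,0],[0,0,0,0,0,0]]}}

```text
time: 3.82
position: [0.4372, 0.1131, 0.1819]
tool_rot: [0.975, 0.221, 0.001, 0.0]
ft_force: [0.5, -0.5, -0.5]
grip_width: 0.0003
grip_force: 0.0
```

>>> {"api": "step_arm", "payload": {"rows": [[0,0,-0.03,0,0,0],[0,0,-0.03,0,0,0],[0,0,-0.02,0,0,0],[0,0,-0.01,0,0,0],[0,0,-0.005,0,0,0],[0,0,-0.004,0,0,0],[0,0,-0.002,0,0,0],[0,0,-0.002,0,0,0],[0,0,-0.002,0,0,0],[0,0,0,0,0,0]]}}

```text
time: 5.08
position: [0.4365, 0.1131, 0.0762]
tool_rot: [0.975, 0.221, 0.0, 0.0]
ft_force: [0.3, 0.7, -0.0]
grip_width: 0.0005
grip_force: 0.0
```

>>> {"api": "step_arm", "payload": {"rows": [[0,0,-0.001,0,0,0],[0,0,-0.001,0,0,0],[0,0,0,0,0,0]]}}

```text
time: 5.45
position: [0.4366, 0.1131, 0.0743]
tool_rot: [0.975, 0.221, 0.0, 0.0]
ft_force: [-0.3, 1.1, 1.9]
grip_width: 0.0007
grip_force: 1.2
```

>>> {"api": "step_arm", "payload": {"rows": [[0,0,-0.001,0,0,0],[0,0,-0.001,0,0,0],[0,0,-0.001,0,0,0],[0,0,0,0,0,0]]}}

```text
time: 5.95
position: [0.4365, 0.1131, 0.0712]
tool_rot: [0.975, 0.221, 0.0, 0.0]
ft_force: [0.2, 0.2, 5.2]
grip_width: 0.0005
grip_force: 2.1
```

>>> {"api": "step_arm", "payload": {"rows": [[0,0,-0.001,0,0,0],[0,0,-0.001,0,0,0],[0,0,0,0,0,0]]}}

```text
time: 6.32
position: [0.4366, 0.1131, 0.07]
tool_rot: [0.975, 0.221, 0.0, 0.0]
ft_force: [-1.1, 0.6, 12.2]
grip_width: 0.0005
grip_force: 6.1
```

>>> {"api": "step_arm", "payload": {"rows": [[0,0,-0.001,0,0,0],[0,0,0,0,0,0],[0,0,0.004,0,0,0],[0,0,0.008,0,0,0],[0,0,0.02,0,0,0]]}}

```text
time: 6.95
position: [0.4357, 0.113, 0.0999]
tool_rot: [0.975, 0.221, -0.001, -0.0]
ft_force: [-0.8, 0.6, 0.3]
grip_width: 0.0007
grip_force: 0.0
```

>>> {"api": "step_arm", "payload": {"rows": [[0,0,0.04,0,0,0],[0,0,0.05,0,0,0],[0,0,0.05,0,0,0],[0,0.02,0.03,0,0,0],[0.006,0.04,0,0,0,0],[0.01,0.045,0,0,0,0],[0.01,0.045,0,0,0,0],[0,0.026,0,0,0,0],[0,0.01,0,0,0,0],[0,0,0,0,0,0],[0,0,0,0,0,0]]}}

```text
time: 8.32
position: [0.4623, 0.298, 0.2701]
tool_rot: [0.975, 0.221, -0.0, 0.0]
ft_force: [1.3, -0.2, 0.0]
grip_width: 0.0005
grip_force: 0.0
```

Now down to 0.169 (tips 25 mm above the loop), and hold about 3 s.

>>> {"api": "step_arm", "payload": {"rows": [[0,0.001,-0.03,0,0,0],[0,0,-0.03,0,0,0],[0,0,-0.02,0,0,0],[0,0,-0.01,0,0,0],[0,0,-0.007,0,0,0],[0,0,-0.004,0,0,0],[0,0,0,0,0,0],[0,0,0,0,0,0],[0,0,0,0,0,0]]}}

```text
time: 9.45
position: [0.4627, 0.3003, 0.1697]
tool_rot: [0.975, 0.221, 0.0, -0.0]
ft_force: [-0.1, 0.3, -0.1]
grip_width: 0.0006
grip_force: 0.0
```

Run:
```python
from h import *
c=camera("scene");cv2.imwrite("pics/c.png",cv2.resize(c["pixels"][60:320,300:560],(600,600)))
```

```text
(no output)
```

View pics/c.png

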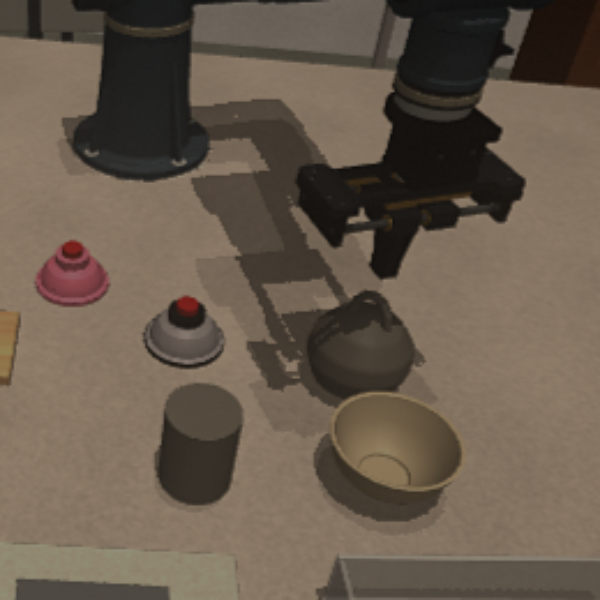

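The closed fingertips (385,272) hover just above the loop (372,293), and the red plunger is up again at (187,305). Hold, then rise.

>>> {"api": "step_arm", "payload": {"rows": [[0,0,0,0,0,0],[0,0,0,0,0,0],[0,0,0,0,0,0],[0,0,0,0,0,0],[0,0,0,0,0,0],[0,0,0,0,0,0],[0,0,0,0,0,0],[0,0,0,0,0,0],[0,0,0,0,0,0],[0,0,0,0,0,0],[0,0,0,0,0,0],[0,0,0,0,0,0]]}}

```text
time: 11.0
position: [0.4625, 0.3001, 0.1693]
tool_rot: [0.975, 0.221, 0.0, 0.0]
ft_force: [0.7, -0.1, -0.4]
grip_width: 0.0003
grip_force: 0.0
```

>>> {"api": "step_arm", "payload": {"rows": [[0,0,0,0,0,0],[0,0,0,0,0,0],[0,0,0,0,0,0],[0,0,0,0,0,0],[0,0,0,0,0,0],[0,0,0,0,0,0],[0,0,0,0,0,0],[0,0,0,0,0,0],[0,0,0.02,0,0,0],[0,0,0.04,0,0,0],[0,0,0.05,0,0,0],[0,0,0.04,0,0,0]]}}

```text
time: 12.5
position: [0.4627, 0.3002, 0.3213]
tool_rot: [0.975, 0.221, 0.001, -0.0]
ft_force: [0.7, 0.1, 0.1]
grip_width: 0.0006
grip_force: 0.0
```

>>> {"api": "step_arm", "payload": {"rows": [[-0.01,-0.03,0.01,0,0,0],[-0.01,-0.045,0,0,0,0],[-0.01,-0.045,0,0,0,0],[-0.01,-0.05,0,0,0,0],[0,-0.05,0,0,0,0],[0,-0.05,0,0,0,0],[0,-0.05,0,0,0,0],[0,-0.05,0,0,0,0],[0,-0.05,0,0,0,0],[0,-0.05,0,0,0,0],[0,-0.05,0,0,0,0],[0,-0.05,0,0,0,0]]}}

```text
time: 14.0
position: [0.4222, -0.2715, 0.3293]
tool_rot: [0.975, 0.221, 0.0, 0.0]
ft_force: [0.7, -0.7, 0.5]
grip_width: 0.0002
grip_force: 0.0
```

>>> {"api": "step_arm", "payload": {"rows": [[0,-0.045,0,0,0,0],[0,-0.03,0,0,0,0],[0.01,-0.02,0,0,0,0],[0.03,-0.009,0,0,0,0],[0.04,0,0,0,0,0],[0.03,0,0,0,0,0],[0.01,0,0,0,0,0],[0,0,0,0,0,0],[0,0,0,0,0,0]]}}

```text
time: 15.12
position: [0.5414, -0.3738, 0.3293]
tool_rot: [0.975, 0.221, -0.0, -0.0]
ft_force: [-0.8, -0.7, -0.2]
grip_width: 0.0002
grip_force: 0.0
```

>>> {"api": "step_arm", "payload": {"rows": [[0.008,-0.001,-0.03,0,0,0],[0,0,-0.04,0,0,0],[0,0,-0.04,0,0,0],[0,0,-0.03,0,0,0],[0,0,-0.02,0,0,0],[0,0,-0.012,0,0,0],[0,0,-0.008,0,0,0],[0,0,-0.005,0,0,0],[0,0,0,0,0,0],[0,0,0,0,0,0],[0,0,0,0,0,0],[0,0,0,0,0,0]]}}

```text
time: 16.62
position: [0.5507, -0.375, 0.1446]
tool_rot: [0.975, 0.221, 0.0, 0.0]
ft_force: [0.1, 0.2, -0.6]
grip_width: 0.0004
grip_force: 0.0
```

Run:
```python
from h import *
c=camera("scene");cv2.imwrite("pics/d.png",cv2.resize(c["pixels"][60:320,100:360],(600,600)))
```

```text
(no output)
```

View pics/d.png

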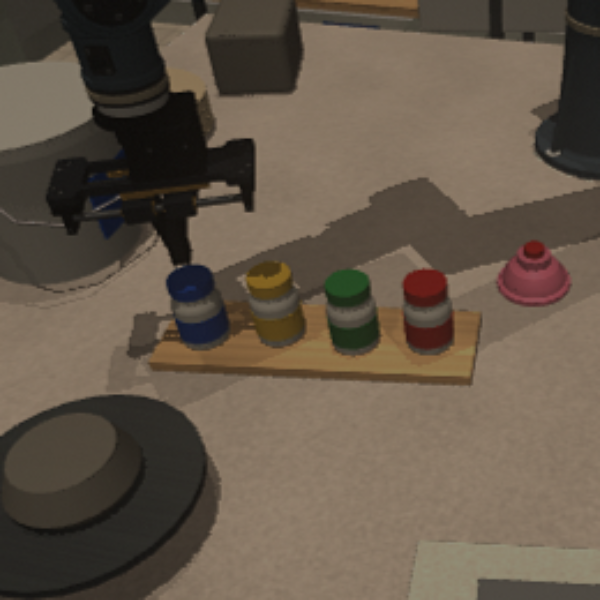

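The fingertips (181,263) are just above the blue cap (190,283), and nothing has been disturbed. Hold over two seconds, then hand in.

>>> {"api": "step_arm", "payload": {"rows": [[0,0,0,0,0,0],[0,0,0,0,0,0],[0,0,0,0,0,0],[0,0,0,0,0,0],[0,0,0,0,0,0],[0,0,0,0,0,0],[0,0,0,0,0,0],[0,0,0,0,0,0],[0,0,0,0,0,0],[0,0,0,0,0,0],[0,0,0,0,0,0],[0,0,0,0,0,0]]}}

```text
time: 18.18
position: [0.5505, -0.3749, 0.1442]
tool_rot: [0.975, 0.221, -0.0, 0.0]
ft_force: [0.0, -0.9, 0.5]
grip_width: 0.0003
grip_force: 0.0
```

>>> {"api": "step_arm", "payload": {"rows": [[0,0,0,0,0,0],[0,0,0,0,0,0],[0,0,0,0,0,0],[0,0,0,0,0,0],[0,0,0,0,0,0],[0,0,0,0,0,0],[0,0,0,0,0,0],[0,0,0,0,0,0]]}}

```text
time: 19.18
position: [0.5505, -0.3749, 0.1442]
tool_rot: [0.975, 0.221, 0.0, 0.0]
ft_force: [-0.9, -0.3, -0.3]
grip_width: 0.0006
grip_force: 0.0
```

```bash
python3 -c "
from rig import hand_in
print(hand_in())"
```

```text
the job is handed in; nothing more can be done
None
```

I rang the steel bell, pointed at the loop pot for over two seconds, then pointed at the blue jar's cap and handed the job in from there at about 19 s; no verdict came back.

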